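# Find the latched display-light switch and release it

### The job

One of the four identical display-light switches in the grey box on the shop counter has been left on: its key is latched down. Tap all four keys lightly with the fingertips, one after another from the robot's left to its right, without pushing any raised key deep enough to latch; then press the latched key all the way down so that it lets go, and draw back so that all four keys stand up. Do not disturb the mug, stone, knife or carton around the box.

Things in the scene. Friction and masses are not known exactly. Their poses are not given: they have to be found in the camera images.
- switchbox: Grey desk switch box, fixed to the counter, 105 x 235 x 45 mm (x, y, z). Origin: centre of its underside, on the counter. Its y axis runs along the row of keys, towards the robot's left end of the row; it may be turned by up to 0.45 rad. Its top is 45 mm above the counter.
- place1 (a point): Place 1 in the row, the leftmost seen from the robot. The point is the centre of the top of a RAISED key there, 59 mm above the counter; it is fixed to the box and does not move with the key. Places are 48 mm apart. Each key is white, 30 x 30 mm, moves straight down, in a black 38 x 38 mm collar 4 mm high.
- place2 (a point): Place 2 in the row, the second seen from the robot. The point is the centre of the top of a RAISED key there, 59 mm above the counter; it is fixed to the box and does not move with the key. The latched key's top is 4 mm lower than a raised one's.
- place3 (a point): Place 3 in the row, the third seen from the robot. The point is the centre of the top of a RAISED key there, 59 mm above the counter; it is fixed to the box and does not move with the key. Any place may hold the latched key.
- place4 (a point): Place 4 in the row, the rightmost seen from the robot. The point is the centre of the top of a RAISED key there, 59 mm above the counter; it is fixed to the box and does not move with the key. A tap counts when the tool point is within 20 mm (level) of the place, so tap with the fingers shut, from above.
- key_p (a joint): How far down one of the four keys is, in m: 0 raised, 0.004 latched, 0.0065 hard bottom. Which place this key sits in is not told and varies. All keys alike: raised, it gives at 2.5 N and takes 0.5 N more per mm (4.2 N at 3.5 mm, 5.8 N at the bottom), and springs back.
- key_q (a joint): How far down one of the four keys is, in m: 0 raised, 0.004 latched, 0.0065 hard bottom. Which place this key sits in is not told and varies. A raised key pushed further than 3.5 mm while another is down counts as pressed, which is a fault.
- key_r (a joint): How far down one of the four keys is, in m: 0 raised, 0.004 latched, 0.0065 hard bottom. Which place this key sits in is not told and varies. All keys alike: when latched it feels almost solid, gives 0.3 mm, and stays latched below about 8 N.
- key_s (a joint): How far down one of the four keys is, in m: 0 raised, 0.004 latched, 0.0065 hard bottom. Which place this key sits in is not told and varies. All keys alike: a latched key yields at about 10 to 12 N, lets go when 5.5 to 6 mm down (pressing to the bottom always does), and springs up to 0 as the finger leaves.
- mug: Loose steel mug, 76 mm across and 85 mm tall with a handle, standing beyond the box. Origin: centre of its underside.
- stone: Loose reddish sharpening stone, 50 x 150 x 25 mm, lying beyond the box. Origin: centre of its underside.
- knife: Loose kitchen knife lying flat beside the right-hand end of the box: red handle 115 x 24 x 18 mm along its -x, steel blade about 150 x 30 x 3 mm along its +x. Origin: on the counter at the root of the blade.
- carton: Loose small cardboard carton, 70 x 100 x 55 mm, beside the left-hand end of the box. Origin: centre of its underside.

How it is judged:
By the outcome, as a careful person would: the job done as asked, in the order asked, and still so for the second after the job is handed in, with the robot touching nothing.
It also fails if it takes over 48 s, if anything falls off the work surface, if the arm or the gripper's body presses on something with over 40 N, if the wrist force passes 120 N, or if a joint passes its speed limit or range.

### The arm

A 6-joint arm with a two-finger parallel gripper is mounted at the origin on the work surface. World frame = base frame: x ahead of the robot, y to its left, z up, the work surface at z = 0. Lengths are in m, angles in rad, forces in N, time in s.
With the tool pointing down it reaches from about 0.35 to 0.975 m from the base axis. Payload 4.9 kg.
Tool frame: the origin (TCP) lies between the finger pads, 19 mm behind the fingertips; this is the grasp point; z points along the fingers, y is the line along which they close (so a half turn about z gives the same grasp; the last joint's range is limited). The gripper opens to 85 mm and grips with 20 to 120 N. Pads are 22 mm wide; open, the fingers measure 114 mm over their backs; the gripper's body (76 mm by 85 mm) begins 54 mm behind the grasp point. The pads swing forward as they close: fully open they stand 13 mm farther back than shut.
Start: joints at [-1.28, 0.053, 1.613, -0, 1.476, -0.119], TCP at [0.249, -0.573, 0.25] pointing down, gripper open.
Joint ranges: [-3.01, 3.01], [-1.01, 2.22], [0.06, 2.58], [-1.02, 4.17], [0.09, 2.62], [-3.14, 3.14]. Speed limits (rad/s): [2.57, 2.57, 3.14, 3.14, 3.14, 3.14].

### API

Orientations are given as a rotation vector (axis times angle).
In Python, from station import ctrl gives the robot as it stands.
- The arm moves only by the shell command python3 jog.py [FORCE], which reads ROWS from standard input. ROWS is a JSON object whose key "steps" holds a list of rows, 1 to 20 of them, each of 7 numbers: the finger opening in m, then dx, dy, dz in fractions of the full range, 1 being 0.6 m, then a rotation vector rx, ry, rz in normalised numbers (1 is 60 degrees); each row is the pose to reach, as a shift and turn from the pose commanded when the command began, along the tool's axes at that moment; what a row does not reach only later rows make up. A row lasts 1/12 s, in which the tool goes at most 0.0417 m and 0.125 rad, less where a joint would pass 70% of its speed; a pose out of reach is approached as far as the arm can. The fingers move at their own pace and stop on an object; FORCE is the grip in N (left out, the last holds). Time passes only in rows, so rows that do not move let the fingers close. It prints the time, the measured TCP pose, the force, the opening and the grip force at its end. No shift or turn number may pass 1 either way. Input that does not fit is refused with a message, and nothing moves.
- ctrl.get_obs(): the state, without advancing time (a new reading comes with each control period).
- ctrl.get_image(name): name is "scene" or "top" or "wrist"; returns the picture (400x640x3 uint8, red, green, blue); there is no depth.
- ctrl.camera_params(name): a dict with "fx", "fy", "cx", "cy" (pixels), "k1" (the pictures are not rectified: a ray, as slopes to the right and down, at radius r is drawn at 1 + k1 r^2 times it, then the intrinsics apply), "T" (4x4, takes a point from camera to world coordinates); the wrist camera has in their place "tool_from_camera" (4x4, takes a point from camera to tool coordinates, whose origin is the TCP and whose axes are the flange's). Camera axes: x right, y down, z forward; pixel columns grow to the right and rows downward; lengths in m; the calibration is good to about 2 mm. A picture is of the moment at which its call begins: read the wrist's pose just before it. camera_params takes no time and is no camera call.
- ctrl.finish_job(): hands the job in; it is judged then, once.
The state is a dict: "t": time; "q": joint angles; "dq": joint speeds; "effort": joint torques, N m; "tool_pos": TCP position; "tool_rot": TCP orientation; "contact_force": force on the tool from outside, world axes, zero at the start; "wrist_torque": the same for the moment, N m; "opening": finger opening in m; "grip_force": force on a finger pad.
Only numpy, scipy, OpenCV 4.12 (cv2) and the standard library are available. Lean on these libraries where they do the work, as an engineer would, in place of code of your own. Each camera call takes 0.05 s, during which the arm holds its last target. There are 200 camera calls.

## Working session

There is one attempt and no reset: what is moved stays moved. The work goes in short steps, Python scripts to look and compute and a shell command to move; the robot and the scene stay as the last step left them, time stands still between calls to the robot, and variables do not carry over. Pictures are saved under pics/ and viewed, at most 10 in all, crops included, and the job is handed in when it is done.

```bash
ls; mkdir -p pics; python3 - <<'E'
from station import ctrl
import cv2
o=ctrl.get_obs();print(o)
for n in("scene","top"):
    cv2.imwrite(f"pics/{n}0.png",ctrl.get_image(n)[:,:,::-1]);print(n,ctrl.camera_params(n))
print(ctrl.camera_params("wrist"))
E
```

```text
jog.py
pics
station.py
{'t': 0.0, 'q': array([-1.28000993e+00,  5.33640636e-02,  1.61430028e+00,  3.05442254e-05,
        1.47595457e+00, -1.19008303e-01]), 'dq': array([-9.53853055e-04,  2.72263800e-04,  9.51290964e-05,  1.58070409e-04,
       -6.38942827e-04,  6.61853845e-04]), 'effort': array([ 1.63628611e-03, -3.93694961e+01, -3.70170772e+01, -2.06669046e-05,
        7.14053720e-03,  4.83398452e-06]), 'tool_pos': array([ 0.24885017, -0.57269593,  0.24875474]), 'tool_rot': array([-3.07389824e+00, -6.38793573e-01,  2.25308174e-04]), 'contact_force': array([0.59930976, 0.94675294, 0.87707552]), 'wrist_torque': array([-0.00532073, -0.00750178,  0.0532663 ]), 'grip_force': 0.0, 'opening': 0.08554937727865607}
scene {'fx': 519.0831244188344, 'fy': 519.0831244188344, 'cx': 318.48779773194946, 'cy': 203.6799231686808, 'k1': 0.03289284336691311, 'T': array([[ 0.54772746,  0.57604517, -0.60676733,  1.18300941],
       [ 0.83645653, -0.39289258,  0.38206792, -0.32104624],
       [-0.01830601, -0.71680359, -0.6970348 ,  0.76083167],
       [ 0.        ,  0.        ,  0.        ,  1.        ]
[... 181 characters left out ...]
0758377,  0.47921534],
       [-0.99973527,  0.02247198,  0.0049395 ,  0.05645984],
       [-0.00732727, -0.10744755, -0.99418375,  1.1395399 ],
       [ 0.        ,  0.        ,  0.        ,  1.        ]])}
{'fx': 320.2029613146291, 'fy': 320.2029613146291, 'cx': 323.15638167754275, 'cy': 197.27764158349925, 'k1': -0.03297640738473495, 'tool_from_camera': array([[ 6.52198886e-04, -9.63939161e-01, -2.66121907e-01,
         6.64109172e-02],
       [ 9.99999540e-01,  4.41406856e-04,  8.51899925e-04,
        -7.64112514e-04],
       [-7.03711665e-04, -2.66122340e-01,  9.63939005e-01,
        -1.23892494e-01],
       [ 0.00000000e+00,  0.00000000e+00,  0.00000000e+00,
         1.00000000e+00]])}
```

View pics/scene0.png

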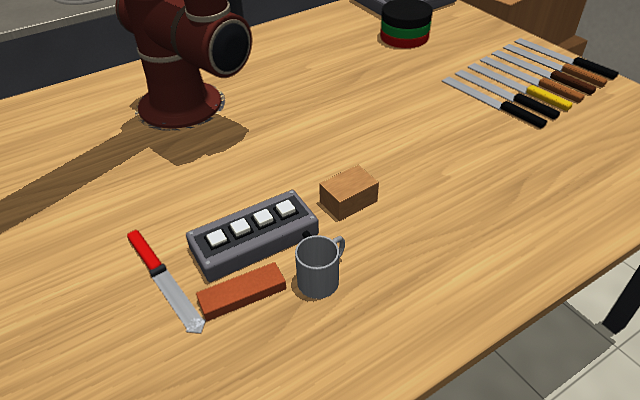

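View pics/top0.png

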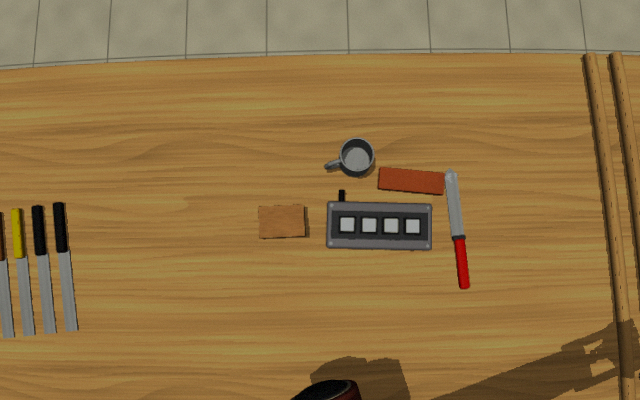

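The top picture shows the keys at about (347,225), (369,225), (391,226) and (413,227). In the scene picture they are at about (286,208), (263,217), (240,227) and (217,238). The carton is left of the box, the knife right, and the mug and stone beyond it. I'll enlarge both.

```bash
python3 - <<'E'
import cv2,numpy as np
a=cv2.imread("pics/top0.png")[195:255,320:440];b=cv2.imread("pics/scene0.png")[190:260,185:325]
a=cv2.resize(a,(720,360)[:2],interpolation=cv2.INTER_CUBIC) if 0 else cv2.resize(a,None,fx=5,fy=5,interpolation=cv2.INTER_CUBIC)
b=cv2.resize(b,None,fx=4,fy=4,interpolation=cv2.INTER_CUBIC)
c=np.zeros((300+280,600,3),np.uint8);c[:300,:600]=a;c[300:,:560]=b
cv2.imwrite("pics/crop.png",c)
# white blobs (bright, low saturation), weighted centroids at 1x
for n in("top","scene"):
    im=cv2.imread(f"pics/{n}0.png");h=cv2.cvtColor(im,cv2.COLOR_BGR2HSV)
    for th in((195,) if n=="top" else (195,215,)):
        m=((h[...,2]>th)&(h[...,1]<40)).astype(np.uint8)
        k,l,s,ce=cv2.connectedComponentsWithStats(m)
        print(n,th,[(ce[i].round(2).tolist(),int(s[i,4])) for i in range(1,k) if s[i,4]>40 and 180<ce[i][1]<260 and 180<ce[i][0]<440])
E
```

```text
top 195 []
scene 195 [([284.9, 206.26], 153), ([262.72, 215.52], 161), ([239.66, 225.11], 169), ([216.08, 236.53], 181)]
scene 215 [([284.99, 206.19], 150), ([262.7, 215.47], 158), ([239.66, 225.08], 167), ([215.95, 236.42], 175)]
```

View pics/crop.png

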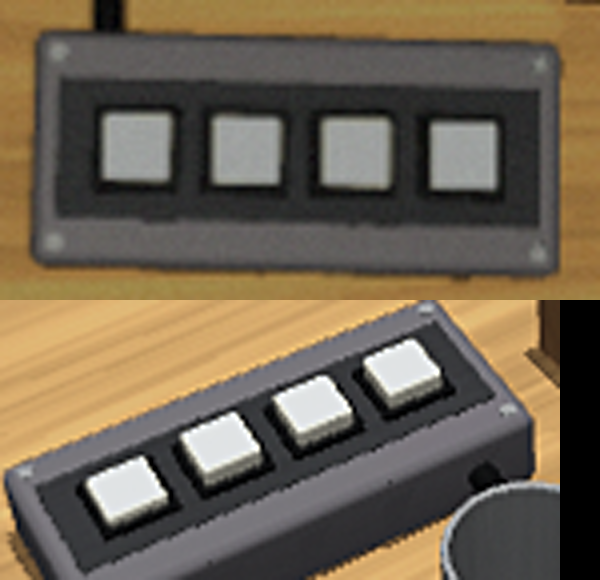

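The crop shows the four key tops clearly. The rightmost one, at place 4, looks lower than the others (in the scene it steps down about 1.4 px more than its neighbours). I'll triangulate to check.

```bash
cat > h.py <<'E'
import cv2,numpy as np
from station import ctrl
from scipy.optimize import least_squares
from scipy.spatial.transform import Rotation as R
def proj(P,p,T):
    c=(np.atleast_2d(P)-T[:3,3])@T[:3,:3];s=c[:,:2]/c[:,2:]
    s=s*(1+p["k1"]*(s**2).sum(1,keepdims=True))
    return s*[p["fx"],p["fy"]]+[p["cx"],p["cy"]]
def blobs(im,th,roi,sat=45):
    h=cv2.cvtColor(im,cv2.COLOR_BGR2HSV);m=((h[...,2]>th)&(h[...,1]<sat)).astype(np.uint8)
    x0,x1,y0,y1=roi
    k,l,s,ce=cv2.connectedComponentsWithStats(m)
    return [(ce[i],int(s[i,4])) for i in range(1,k) if s[i,4]>60 and x0<ce[i][0]<x1 and y0<ce[i][1]<y1]
E
python3 - <<'E'
from h import *
s=blobs(cv2.imread("pics/scene0.png"),205,(180,330,190,250))[:4]
t=sorted(blobs(cv2.imread("pics/top0.png"),140,(335,425,205,245)),key=lambda b:b[0][0])
print([(b[0].round(2),b[1]) for b in t])
ps,pt=ctrl.camera_params("scene"),ctrl.camera_params("top")
Q=[]
for a,b in zip(s,t):
    r=least_squares(lambda P:np.r_[proj(P,ps,ps["T"])[0]-a[0],proj(P,pt,pt["T"])[0]-b[0]],[.5,0,.05]);Q.append(r.x);print(r.x.round(4),r.fun.round(2))
Q=np.array(Q);d=np.diff(Q,axis=0);print(np.linalg.norm(d[:,:2],axis=1))
# box model fit: one pose, one dz per key unknown
def f(v,w):
    k=np.arange(4)-1.5; u=np.array([np.sin(v[2]),-np.cos(v[2])])
    P=np.c_[v[:2]+.048*k[:,None]*u,np.full(4,v[3])]; 
    if w>=0:P[w,2]-=.004
    return P
for w in range(-1,4):
    r=least_squares(lambda v:np.r_[(proj(f(v,w),ps,ps["T"])-[a[0] for a in s]).ravel(),(proj(f(v,w),pt,pt["T"])-[b[0] for b in t]).ravel()],[.5,-.05,0,.059])
    print(w+1,r.x.round(4),r.cost.round(3)); 
    if w==3: print(f(r.x,-1).round(4))
E
```

```text
[(array([346.79, 223.75]), 154), (array([368.59, 224.45]), 146), (array([390.61, 224.84]), 152), (array([412.5, 225.5]), 144)]
[0.5414 0.0056 0.0593] [-0.26  0.02 -0.26 -0.13]
[ 0.5388 -0.0419  0.0587] [-0.23  0.01 -0.24 -0.11]
[ 0.5368 -0.0899  0.059 ] [-0.27  0.01 -0.29 -0.13]
[ 0.5346 -0.138   0.0554] [-0.46  0.01 -0.51 -0.21]
[0.04761726 0.0479745  0.04817791]
0 [ 0.5379 -0.066  -0.0386  0.0581] 1.118
1 [ 0.5379 -0.0659 -0.0307  0.0591] 2.09
2 [ 0.5379 -0.066  -0.0355  0.0591] 2.348
3 [ 0.5379 -0.066  -0.041   0.0591] 2.619
4 [ 0.5379 -0.066  -0.0472  0.0591] 0.516
[[ 0.5413  0.0059  0.0591]
 [ 0.539  -0.0421  0.0591]
 [ 0.5368 -0.09    0.0591]
 [ 0.5345 -0.138   0.0591]]
```

Place 4 is latched: its top is at 55.4 mm against 59 mm for the others, and the one-pose box fit agrees. The place centres are known to about 1–2 mm. Next, the shift from here to above place 1.

```bash
cat >> h.py <<'E'
PL=np.array([[.5413,.0059],[.539,-.0421],[.5368,-.09],[.5345,-.138]])
def to(i,z):
    o=ctrl.get_obs();M=R.from_rotvec(o["tool_rot"]);G=R.from_euler("z",-.047)*R.from_euler("x",np.pi)
    print("t",round(o["t"],2),"pos",o["tool_pos"].round(4),"F",o["contact_force"].round(2),"tool shift",(M.inv().apply(np.r_[PL[i-1],z]-o["tool_pos"])).round(4),"turn",(M.inv()*G).as_rotvec().round(4))
E
python3 -c "from h import *;to(1,.12)"
```

```text
t 0.1 pos [ 0.2489 -0.5727  0.2489] F [ 0.39 -0.89  0.37] tool shift [ 0.4987 -0.414   0.1298] turn [-1.900e-03  2.000e-04  4.568e-01]
```

The manual's scale: shifts go in shares of 0.6 m and turns go in shares of 60 degrees. Converting my numbers, 0.499 m / 0.6 = 0.8317, -0.414 m / 0.6 = -0.69, 0.457 rad / 1.0472 = 0.4364.

```bash
echo '{"steps": [[0, 0.8317, -0.69, 0, 0, 0, 0.4364], [0, 0.8317, -0.69, 0, 0, 0, 0.4364], [0, 0.8317, -0.69, 0, 0, 0, 0.4364], [0, 0.8317, -0.69, 0, 0, 0, 0.4364], [0, 0.8317, -0.69, 0, 0, 0, 0.4364], [0, 0.8317, -0.69, 0, 0, 0, 0.4364], [0, 0.8317, -0.69, 0, 0, 0, 0.4364], [0, 0.8317, -0.69, 0, 0, 0, 0.4364], [0, 0.8317, -0.69, 0, 0, 0, 0.4364], [0, 0.8317, -0.69, 0, 0, 0, 0.4364], [0, 0.8317, -0.69, 0, 0, 0, 0.4364], [0, 0.8317, -0.69, 0, 0, 0, 0.4364], [0, 0.8317, -0.69, 0, 0, 0, 0.4364], [0, 0.8317, -0.69, 0, 0, 0, 0.4364], [0, 0.8317, -0.69, 0, 0, 0, 0.4364], [0, 0.8317, -0.69, 0, 0, 0, 0.4364], [0, 0.8317, -0.69, 0, 0, 0, 0.4364], [0, 0.8317, -0.69, 0, 0, 0, 0.4364], [0, 0.8317, -0.69, 0, 0, 0, 0.4364], [0, 0.8317, -0.69, 0, 0, 0, 0.4364]]}' | python3 jog.py 40; python3 -c "from h import *;to(1,.095)"
```

```text
t: 1.77
tool_pos: [0.5413, 0.0043, 0.2497]
tool_rot: [3.14, -0.076, -0.001]
contact_force: [-0.8, -0.5, -0.5]
opening: -0.0001
grip_force: 0.0
t 1.77 pos [0.5413 0.0043 0.2497] F [-0.79 -0.54 -0.51] tool shift [ 0.     -0.0016  0.1547] turn [ 0.0003  0.0006 -0.0016]
```

To row units: 0.155 m / 0.6 = 0.2583, 0.14 m / 0.6 = 0.2333.

```bash
echo '{"steps": [[0, 0, 0, 0.0667, 0, 0, 0], [0, 0, 0, 0.1333, 0, 0, 0], [0, 0, 0, 0.2, 0, 0, 0], [0, 0, 0, 0.2333, 0, 0, 0], [0, 0, 0, 0.2583, 0, 0, 0], [0, 0, 0, 0.2583, 0, 0, 0], [0, 0, 0, 0.2583, 0, 0, 0]]}' | python3 jog.py >/dev/null; python3 - <<'E'
from h import *
to(1,.079)
cv2.imwrite("pics/w1.png",ctrl.get_image("wrist")[:,:,::-1])
E
```

```text
t 2.35 pos [0.541  0.0043 0.0944] F [ 0.73 -0.57  0.54] tool shift [ 0.0003 -0.0016  0.0154] turn [-0.      0.0018 -0.002 ]
```

View pics/w1.png

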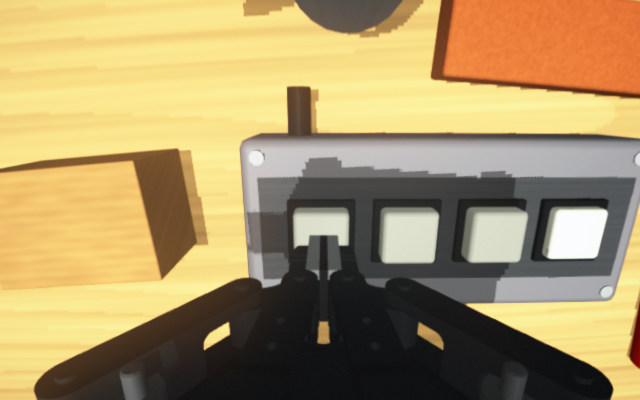

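The fingertips (323,240) stand over the place 1 key (321,225) and are square to the row. I'll go down gently, checking force.

To row units: 0.0145 m / 0.6 = 0.0242, 0.0135 m / 0.6 = 0.0225.

```bash
f(){ grep -E 'tool_pos|force: \['; }; echo '{"steps": [[0, 0, -0.0025, 0.0133, 0, 0, 0], [0, 0, -0.0025, 0.0225, 0, 0, 0], [0, 0, -0.0025, 0.0242, 0, 0, 0], [0, 0, -0.0025, 0.0242, 0, 0, 0]]}' | python3 jog.py|f; echo '{"steps": [[0, 0, 0, 0.0008, 0, 0, 0], [0, 0, 0, 0.0017, 0, 0, 0], [0, 0, 0, 0.0017, 0, 0, 0]]}' | python3 jog.py|f;  echo '{"steps": [[0, 0, 0, 0.0008, 0, 0, 0], [0, 0, 0, 0.0017, 0, 0, 0], [0, 0, 0, 0.0017, 0, 0, 0]]}' | python3 jog.py|f
```

```text
tool_pos: [0.5417, 0.0068, 0.0803]
contact_force: [0.2, 0.1, -0.5]
tool_pos: [0.5419, 0.0069, 0.0797]
contact_force: [-0.5, -0.4, 0.0]
tool_pos: [0.5418, 0.0068, 0.0784]
contact_force: [-0.1, 0.4, 0.9]
```

To row units: 0.0005 m / 0.6 = 0.0008.

```bash
f(){ grep -E 'tool_pos|force: \['; }; echo '{"steps": [[0, 0, 0, 0.0008, 0, 0, 0], [0, 0, 0, 0.0008, 0, 0, 0]]}' | python3 jog.py|f;echo '{"steps": [[0, 0, 0, 0.0008, 0, 0, 0], [0, 0, 0, 0.0008, 0, 0, 0]]}' | python3 jog.py|f;
```

```text
tool_pos: [0.5418, 0.0068, 0.0779]
contact_force: [-0.9, -0.4, 0.1]
tool_pos: [0.5419, 0.0068, 0.0778]
contact_force: [-1.3, -0.5, 2.0]
```

To row units: 0.0005 m / 0.6 = 0.0008.

```bash
f(){ grep -E 'tool_pos|force: \['; }; echo '{"steps": [[0, 0, 0, 0.0008, 0, 0, 0], [0, 0, 0, 0.0008, 0, 0, 0]]}' | python3 jog.py|f;echo '{"steps": [[0, 0, 0, 0.0008, 0, 0, 0], [0, 0, 0, 0.0008, 0, 0, 0]]}' | python3 jog.py|f;
```

```text
tool_pos: [0.5419, 0.0068, 0.0772]
contact_force: [-0.8, 0.6, 2.3]
tool_pos: [0.5419, 0.0068, 0.0766]
contact_force: [-2.2, -0.1, 1.9]
```

To row units: 0.0005 m / 0.6 = 0.0008.

```bash
f(){ grep -E 'tool_pos|force: \['; }; echo '{"steps": [[0, 0, 0, 0.0008, 0, 0, 0], [0, 0, 0, 0.0008, 0, 0, 0], [0, 0, 0, 0.0008, 0, 0, 0]]}' | python3 jog.py|f; python3 - <<'E'
from h import *
for n in("wrist","scene"): cv2.imwrite(f"pics/{n}_tap1.png",ctrl.get_image(n)[:,:,::-1]); print(ctrl.get_obs()["contact_force"],ctrl.get_obs()["tool_pos"])
E
```

```text
tool_pos: [0.5419, 0.0068, 0.0761]
contact_force: [-1.6, -0.8, 3.5]
[-0.97541901  1.40492958  2.68454096] [0.54185141 0.00680114 0.0760755 ]
[-1.30426024 -0.153384    3.62255935] [0.54186828 0.00679211 0.07607329]
```

The mean of about 3.3 N means a tap of about 1.7 mm, with contact at TCP z ≈ 0.0779. Now places 2 and 3, to the same depth.

To row units: 0.048 m / 0.6 = 0.08, -0.003 m / 0.6 = -0.005.

```bash
f(){ grep -E 't:|tool_pos|force: \['; }; echo '{"steps": [[0, 0, 0, -0.0133, 0, 0, 0], [0, 0, 0, -0.0267, 0, 0, 0], [0, 0, 0.04, -0.0267, 0, 0, 0], [0, 0, 0.08, -0.0267, 0, 0, 0], [0, 0, 0.08, -0.0267, 0, 0, 0], [0, 0, 0.08, -0.0167, 0, 0, 0], [0, 0, 0.08, -0.0083, 0, 0, 0], [0, 0, 0.08, -0.005, 0, 0, 0], [0, 0, 0.08, -0.0033, 0, 0, 0], [0, 0, 0.08, -0.0017, 0, 0, 0], [0, 0, 0.08, -0.0008, 0, 0, 0], [0, 0, 0.08, -0.0008, 0, 0, 0], [0, 0, 0.08, -0.0008, 0, 0, 0]]}' | python3 jog.py|f; echo '{"steps": [[0, 0, 0, 0.0008, 0, 0, 0], [0, 0, 0, 0.0008, 0, 0, 0]]}' | python3 jog.py|f; echo '{"steps": [[0, 0, 0, 0, 0, 0, 0]]}' | python3 jog.py|f
```

```text
t: 5.33
tool_pos: [0.5397, -0.0408, 0.0767]
tool_rot: [-3.14, 0.074, -0.0]
contact_force: [-1.2, 1.7, 2.8]
t: 5.5
tool_pos: [0.5398, -0.0409, 0.0762]
tool_rot: [-3.14, 0.074, -0.001]
contact_force: [-1.2, 1.3, 2.4]
t: 5.58
tool_pos: [0.5399, -0.041, 0.0763]
tool_rot: [-3.14, 0.074, -0.001]
contact_force: [-1.0, 1.4, 4.2]
```

To row units: 0.048 m / 0.6 = 0.08, 0.024 m / 0.6 = 0.04.

```bash
f(){ grep -E 't:|tool_pos|force: \['; }; echo '{"steps": [[0, 0, 0, -0.0133, 0, 0, 0], [0, 0, 0, -0.0267, 0, 0, 0], [0, 0, 0.04, -0.0267, 0, 0, 0], [0, 0, 0.08, -0.0267, 0, 0, 0], [0, 0, 0.08, -0.0267, 0, 0, 0], [0, 0, 0.08, -0.0167, 0, 0, 0], [0, 0, 0.08, -0.0083, 0, 0, 0], [0, 0, 0.08, -0.005, 0, 0, 0], [0, 0, 0.08, -0.0033, 0, 0, 0], [0, 0, 0.08, -0.0017, 0, 0, 0], [0, 0, 0.08, -0.0008, 0, 0, 0], [0, 0, 0.08, -0.0008, 0, 0, 0], [0, 0, 0.08, -0.0008, 0, 0, 0]]}' | python3 jog.py|f; echo '{"steps": [[0, 0, 0, 0.0008, 0, 0, 0], [0, 0, 0, 0.0008, 0, 0, 0]]}' | python3 jog.py|f; echo '{"steps": [[0, 0, 0, 0, 0, 0, 0]]}' | python3 jog.py|f
```

```text
t: 6.67
tool_pos: [0.5374, -0.0887, 0.0767]
tool_rot: [-3.14, 0.074, -0.0]
contact_force: [-1.1, 1.9, 2.7]
t: 6.83
tool_pos: [0.5376, -0.0889, 0.0762]
tool_rot: [-3.14, 0.074, -0.001]
contact_force: [-1.2, 1.9, 4.0]
t: 6.92
tool_pos: [0.5376, -0.0889, 0.0763]
tool_rot: [-3.14, 0.074, -0.001]
contact_force: [-1.1, 2.1, 2.7]
```

Places 2 and 3 are tapped (about 3.3 N). Now place 4, latched: contact expected at TCP z ≈ 0.0739.

To row units: 0.048 m / 0.6 = 0.08, 0.024 m / 0.6 = 0.04.

```bash
f(){ grep -E 't:|tool_pos|force: \['; }; echo '{"steps": [[0, 0, 0, -0.0133, 0, 0, 0], [0, 0, 0, -0.0267, 0, 0, 0], [0, 0, 0.04, -0.0267, 0, 0, 0], [0, 0, 0.08, -0.0267, 0, 0, 0], [0, 0, 0.08, -0.0267, 0, 0, 0], [0, 0, 0.08, -0.0167, 0, 0, 0], [0, 0, 0.08, -0.0083, 0, 0, 0], [0, 0, 0.08, -0.0033, 0, 0, 0], [0, 0, 0.08, 0, 0, 0, 0], [0, 0, 0.08, 0.0017, 0, 0, 0], [0, 0, 0.08, 0.0017, 0, 0, 0]]}' | python3 jog.py|f; echo '{"steps": [[0, 0, 0, 0.0008, 0, 0, 0], [0, 0, 0, 0.0017, 0, 0, 0], [0, 0, 0, 0.0017, 0, 0, 0]]}' | python3 jog.py|f; echo '{"steps": [[0, 0, 0, 0.0005, 0, 0, 0], [0, 0, 0, 0.0005, 0, 0, 0]]}' | python3 jog.py|f;
```

```text
t: 7.83
tool_pos: [0.5347, -0.1364, 0.0744]
tool_rot: [-3.14, 0.073, 0.002]
contact_force: [-0.4, -0.7, 0.3]
t: 8.08
tool_pos: [0.5351, -0.137, 0.0741]
tool_rot: [3.141, -0.074, 0.0]
contact_force: [-0.0, 0.4, -0.3]
t: 8.25
tool_pos: [0.5351, -0.137, 0.0738]
tool_rot: [3.141, -0.074, 0.0]
contact_force: [0.5, 0.4, -0.7]
```

To row units: 0.0003 m / 0.6 = 0.0005.

```bash
f(){ grep -E 'tool_pos|force: \['; }; echo '{"steps": [[0, 0, 0, 0.0005, 0, 0, 0], [0, 0, 0, 0.0005, 0, 0, 0]]}' | python3 jog.py|f; echo '{"steps": [[0, 0, 0, 0.0005, 0, 0, 0], [0, 0, 0, 0.0005, 0, 0, 0]]}' | python3 jog.py|f
```

```text
tool_pos: [0.5351, -0.1371, 0.0737]
contact_force: [-1.2, -0.1, 2.6]
tool_pos: [0.5351, -0.1371, 0.0736]
contact_force: [-1.5, 0.6, 3.6]
```

To row units: 0.0002 m / 0.6 = 0.0003.

```bash
f(){ grep -E 'tool_pos|force: \['; }; echo '{"steps": [[0, 0, 0, 0.0003, 0, 0, 0], [0, 0, 0, 0.0003, 0, 0, 0]]}' | python3 jog.py|f; echo '{"steps": [[0, 0, 0, -0.0133, 0, 0, 0], [0, 0, 0, -0.0267, 0, 0, 0], [0, 0, 0, -0.0267, 0, 0, 0], [0, 0, 0, -0.0267, 0, 0, 0], [0, 0, 0, -0.0267, 0, 0, 0]]}' | python3 jog.py|f; python3 -c "from h import *;to(4,.08)"
```

```text
tool_pos: [0.5351, -0.1371, 0.0733]
contact_force: [-2.0, 1.3, 5.3]
tool_pos: [0.535, -0.1371, 0.0889]
contact_force: [0.0, 0.4, 0.8]
t 9.17 pos [ 0.535  -0.1371  0.0889] F [0.02 0.42 0.82] tool shift [-0.0005  0.001   0.0089] turn [ 0.0001 -0.0002 -0.0002]
```

It feels almost solid 4 mm low, so latching is confirmed. Now the full press.

To row units: 0.0175 m / 0.6 = 0.0292, 0.0155 m / 0.6 = 0.0258.

```bash
f(){ grep -E 'tool_pos|force: \['; }; echo '{"steps": [[0, 0, 0.0017, 0.0133, 0, 0, 0], [0, 0, 0.0017, 0.0217, 0, 0, 0], [0, 0, 0.0017, 0.0258, 0, 0, 0], [0, 0, 0.0017, 0.0275, 0, 0, 0], [0, 0, 0.0017, 0.0292, 0, 0, 0], [0, 0, 0.0017, 0.0292, 0, 0, 0]]}' | python3 jog.py|f; echo '{"steps": [[0, 0, 0, 0.0008, 0, 0, 0], [0, 0, 0, 0.0017, 0, 0, 0], [0, 0, 0, 0.0017, 0, 0, 0]]}' | python3 jog.py|f;
```

```text
tool_pos: [0.5344, -0.138, 0.0719]
contact_force: [-4.8, 1.1, 9.6]
tool_pos: [0.5344, -0.138, 0.0712]
contact_force: [-5.6, 1.5, 10.4]
```

To row units: 0.001 m / 0.6 = 0.0017, 0.0005 m / 0.6 = 0.0008.

```bash
f(){ grep -E 'tool_pos|force: \['; }; echo '{"steps": [[0, 0, 0, 0.0008, 0, 0, 0], [0, 0, 0, 0.0017, 0, 0, 0], [0, 0, 0, 0.0017, 0, 0, 0]]}' | python3 jog.py|f; echo '{"steps": [[0, 0, 0, 0.0008, 0, 0, 0], [0, 0, 0, 0.0017, 0, 0, 0], [0, 0, 0, 0.0017, 0, 0, 0]]}' | python3 jog.py|f;
```

```text
tool_pos: [0.5345, -0.138, 0.0711]
contact_force: [-8.2, 2.0, 16.5]
tool_pos: [0.5346, -0.138, 0.0711]
contact_force: [-11.6, 3.0, 21.6]
```

Hard bottom reached (z no longer moves, 21 N). I'll draw straight up and look.

To row units: 0.3 m / 0.6 = 0.5, 0.28 m / 0.6 = 0.4667.

```bash
echo '{"steps": [[0, 0, 0, -0.0067, 0, 0, 0], [0, 0, 0, -0.02, 0, 0, 0], [0, 0, 0, -0.05, 0, 0, 0], [0, 0, 0, -0.1, 0, 0, 0], [0, 0, 0, -0.1667, 0, 0, 0], [0, 0, 0, -0.2333, 0, 0, 0], [0, 0, 0, -0.3, 0, 0, 0], [0, 0, 0.0667, -0.3, 0, 0, 0], [0, 0, 0.1333, -0.3, 0, 0, 0], [0, 0, 0.2, -0.3, 0, 0, 0], [0, 0, 0.2667, -0.3, 0, 0, 0], [0, 0, 0.3333, -0.3, 0, 0, 0], [0, 0, 0.4, -0.3, 0, 0, 0], [0, 0, 0.4667, -0.3, 0, 0, 0], [0, 0, 0.5, -0.3, 0, 0, 0], [0, 0, 0.5, -0.3, 0, 0, 0], [0, 0, 0.5, -0.3, 0, 0, 0]]}' | python3 jog.py; python3 - <<'E'
from h import *
for n in("scene","top"): cv2.imwrite(f"pics/{n}1.png",ctrl.get_image(n)[:,:,::-1])
s=blobs(cv2.imread("pics/scene1.png"),205,(180,330,190,250))
t=sorted(blobs(cv2.imread("pics/top1.png"),140,(335,425,205,245)),key=lambda b:b[0][0])
ps,pt=ctrl.camera_params("scene"),ctrl.camera_params("top")
print(len(s),len(t))
for a,b in zip(s,t):
    r=least_squares(lambda P:np.r_[proj(P,ps,ps["T"])[0]-a[0],proj(P,pt,pt["T"])[0]-b[0]],[.5,0,.05]);print(r.x.round(4),a[0].round(2),b[0].round(2))
E
```

```text
t: 11.83
tool_pos: [0.5203, -0.4384, 0.2471]
tool_rot: [-3.139, 0.077, 0.002]
contact_force: [-0.0, 0.3, 0.0]
opening: 0.0002
grip_force: 0.0
4 4
[0.5411 0.0057 0.059 ] [284.93 206.23] [346.81 223.91]
[ 0.5389 -0.0421  0.0589] [262.67 215.51] [368.76 224.44]
[ 0.5367 -0.0898  0.0589] [239.61 225.09] [390.61 224.9 ]
[ 0.5343 -0.1376  0.0588] [215.77 235.01] [412.5 225.5]
```

View pics/scene1.png

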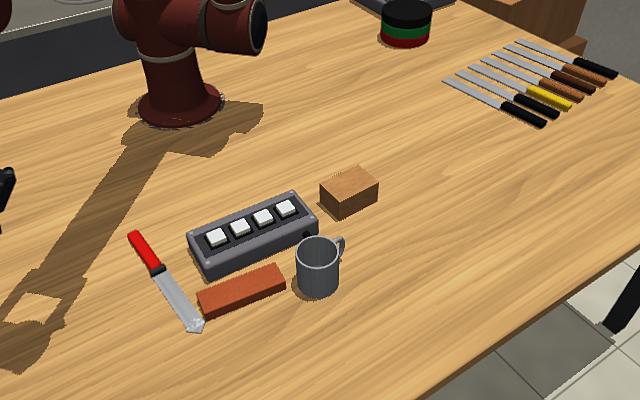

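All four keys now stand at 59 mm; place 4 at (216,235) has risen from row 236.5. The mug, stone, knife and carton are where they were, and the arm is clear.

```bash
python3 -c "from station import ctrl;print(ctrl.finish_job())"
```

```text
the job is handed in; nothing more can be done
None
```

I tapped all four keys lightly from left to right, then pressed the latched key (place 4) to the bottom until it let go; in the last pictures all four keys stand up and nothing around the box had moved, and I handed the job in at about 12 s.

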